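# Set up the folding waste tray and slide it under the analyser

## Task

Fold the three loose walls of the white waste tray fully upright out on the bench, clear of the analyser, then bring the tray round to the lane under the analyser's overhang and slide it in, far wall first, until it is fully home against the stop, flat on the bench and with all its walls still upright. Do not knock or shift the things standing around on the bench.

Things in the scene. Friction and masses are not known exactly. Their poses are not given: they have to be found in the camera images.
- tray: White folding tray on the bench. Origin: centre of the underside of its base (100 x 80 mm, 4 thick); z up; x points from the fixed front wall (at x = -48 mm, 72 wide, 4 thick, top at z = 50) to the far end wall. The other three sides are hinged walls that start leaning outwards. Erected it is 84 mm wide, reaches from x = -92 (fin end) to +52 mm and is 50 mm high. About 0.33 kg
- fin (a point): On the tray's upright grip fin, 85 mm from the tray's origin towards -x, 37 mm above the bench. The fin sticks out of the fixed front wall on the centre line: 10 mm thick in the tray's y, from x = -48 to -92 mm, from 2 to 50 mm above the bench
- wall_left (a joint): Hinge of the tray's +y side wall (wall 88 mm along x, 47 mm from hinge to free edge, 4 mm thick). Hinge line along x at y = +40, z = 3 mm of the tray. 0 = flat out on the bench, 1.57 = upright, where it stops. Light hinge friction: it stays where it is left
- wall_right (a joint): The same for the -y side wall, hinge line at y = -40, z = 3 mm of the tray
- wall_end (a joint): Hinge of the far end wall (72 mm along y, 47 mm from hinge to free edge, 4 mm thick), hinge line along y at x = +50, z = 3 mm of the tray. 0 = flat out, 1.57 = upright
- left_edge (a point): Middle of the free edge of the +y side wall
- right_edge (a point): Middle of the free edge of the -y side wall
- end_edge (a point): Middle of the free edge of the far end wall
- analyser: White bench analyser, fixed. Origin: on the bench under the front lip of its overhang, on the centre line of the tray lane; x points into the lane, z up. The solid overhang (underside 75 mm, top 150 mm above the bench) covers x = 0 to 151 mm, y = -110 to 190 mm. Behind it is the main body, 240 mm high, y = -110 to 290 mm, its face at x = 154 mm being the stop
- lane_home (a point): Where the tray's origin comes when home: on the bench at x = 102 mm, y = 0 of the analyser, tray x along the analyser's x; the fin end is then 10 mm behind the lip, under the overhang. The lane lies between two guides, 35 mm high, 12 mm thick, with 94 mm between them (y = -47 to 47 mm), from x = 2 to 154 mm of the analyser
- jar: Small white jar near one side of the lane's mouth, 42 mm diameter, 45 mm high. Bystander. Origin under its centre
- tip_box: Low white box with clear lid near the other side of the lane's mouth, 77 x 57 x 41 mm. Bystander. Origin under its centre
- vial: Little bottle close to a front corner of the tray, beside the fin, 28 mm diameter, 42 mm high. Bystander. Origin under its centre
- tube_rack: White rack with five capped tubes, 70 x 200 x 99 mm. Bystander. Origin under its centre
- basket: Green open basket 200 x 150 x 70 mm. Bystander. Origin under its centre
Not all that is in view belongs to the job. What is shaped like the tray but red is not meant.

How it is judged:
On the way, in this order (a step that is already met when the one before it is completed fails the run):
1. all three hinged walls are upright while the tray is still outside the overhang (value of joint each of wall_left, wall_right, wall_end above 1.4 rad and x of tray in the frame of analyser below -0.05 m), for 0.2 s.
2. the tray is home in the lane (x of tray in the frame of analyser above 0.094 m and y of tray in the frame of analyser between -0.01 and 0.01 m and angle between the x axis of tray and the x axis of analyser, either way round below 0.08 rad and angle between tray's own z axis and vertical below 0.06 rad and height (world z) of tray below 0.006 m and linear speed of tray below 0.02 m/s), for 0.2 s.
At the end, for the whole second after the job is handed in: The tray stands flat on the bench in the lane under the overhang, within 8 mm of the stop, within 10 mm of the centre line, squarely (within 0.08 rad), at rest, with its three hinged walls upright (each joint above 1.40 rad) (all of step 2 and value of joint each of wall_left, wall_right, wall_end above 1.4 rad); the robot touches nothing.
It fails at once if a thing standing around is shifted by more than 20 mm (distance of any of jar, tip_box, vial, tube_rack, basket from where it was at the start of the episode above 0.02 m).
It fails at once if a thing standing around is tipped (angle between any of jar, tip_box, vial, tube_rack, basket's own z axis and vertical above 0.3 rad).
It also fails if it takes over 72 s, if anything falls off the work surface, if the arm or the gripper's body presses on something with over 40 N, if the wrist force passes 120 N, or if a joint passes its speed limit or range.

## Robot

A 6-joint arm with a two-finger parallel gripper is mounted at the origin on the work surface. World frame = base frame: x ahead of the robot, y to its left, z up, the work surface at z = 0. Lengths are in m, angles in rad, forces in N, time in s.
With the tool pointing down it reaches from about 0.35 to 0.775 m from the base axis. Payload 5.5 kg.
Tool frame: the origin (TCP) lies midway between the tips of the shut fingers; the grasp point (between the pads) lies 19 mm behind it (grasp_offset is the z of the grasp point in the tool frame, in m); z points along the fingers, y is the direction in which the jaws open and shut (so a half turn about z gives the same grasp; the last joint's range is limited). The gripper opens to 85 mm and grips with 20 to 120 N. Pads are 22 mm wide; open, the fingers measure 114 mm over their backs; the gripper's body (76 mm by 85 mm) begins 54 mm behind the grasp point. The pads swing forward as they close: fully open they stand 13 mm farther back than shut.
Start: joints at [1.02, 0.313, 0.046, 1.304, 0, 1.431], TCP at [0.23, 0.527, 0.231] pointing down, gripper open.
Joint ranges: [-2.76, 2.76], [-0.86, 1.69], [-1.03, 1.26], [-2.2, 2.34], [-1.47, 1.5], [-3.14, 3.14]. Speed limits (rad/s): [2.57, 2.57, 3.14, 3.14, 3.14, 3.14].

## Interface

Orientations are given as a 3x3 rotation matrix whose columns are the frame's x, y, z axes.
In Python, from workcell import * gives the robot as it stands.
- The arm moves only by the shell command python3 -m pendant 'ROWS'. ROWS is JSON, one flat list of numbers, 7 for each row, row after row: the shift along the tool's x, y, z in mm, then the turn, a rotation vector about the tool's x, y, z in degrees, then the opening, from 0 (shut) to 1 (fully open). A call has exactly 10 rows; each row is the pose to reach, as a shift and turn from the pose commanded when the call began, along the tool's axes at that moment; what a row does not reach only later rows make up. A row lasts 1/12 s, in which the tool goes at most 41.7 mm and 7.16 degrees, less where a joint would pass 70% of its speed; a pose out of reach is approached as far as the arm can. A call with a gripper value outside its range is refused whole. The fingers move at their own pace and stop on an object; the grip force is fixed at half the most. Time passes only in rows, so rows that repeat a pose let the fingers close, or fill a call up. It gives the time, the measured TCP pose, the force and the opening at its end, in the units of the state.
- get_obs(): the state, without advancing time (a new reading comes with each control period).
- camera(name): name is "side" or "top" or "wrist"; returns a dict with "frame" (400x640x3 uint8, red, green, blue), "z_map" (400x640 float32, m along the optical axis (not along the pixel's ray), 0 where there is no reading), "camera_matrix" (3x3 intrinsics, pixels), "R" (3x3) and "t" (3): a world point X has camera coordinates R X + t. Camera axes: x right, y down, z forward; pixel columns grow to the right and rows downward; lengths in m; the calibration is good to about 2 mm. A picture is of the moment at which its call begins.
- close_job(): hands the job in, once; it reports no verdict.
The state is a dict: "t": time; "joint_positions": joint angles; "dq": joint speeds; "effort": joint torques, N m; "position": TCP position; "orientation": TCP orientation; "ft_force": force on the tool from outside, world axes, zero at the start; "wrist_torque": the same for the moment, N m; "grip_width": finger opening in m.
Only numpy, scipy, OpenCV 4.12 (cv2) and the standard library are available. Lean on these libraries where they do the work, as an engineer would, in place of code of your own. Each camera call takes 0.05 s, during which the arm holds its last target. There are 200 camera calls.

## Working session

There is one attempt and no reset: what is moved stays moved. The work goes in short steps, Python scripts to look and compute and a shell command to move; the robot and the scene stay as the last step left them, time stands still between calls to the robot, and variables do not carry over. Pictures are saved under pics/ and viewed, about 8 in all and at most 12, crops included, and the job is handed in when it is done.

```bash
mkdir -p pics
python3 - <<'E'
from workcell import *
import cv2,numpy as np
o=get_obs();print({k:np.round(v,3).tolist() for k,v in o.items()})
for n in("top","side"):
    c=camera(n);np.savez(f"pics/{n}0.npz",**c);cv2.imwrite(f"pics/{n}0.png",c["frame"][:,:,::-1])
    print(n,c["camera_matrix"].round(1).tolist(),(-c["R"].T@c["t"]).round(3),c["R"].round(2).tolist())
E
```

```text
{'t': 0.0, 'joint_positions': [1.02, 0.314, 0.045, 1.304, -0.0, 1.431], 'dq': [0.0, 0.0, -0.0, 0.002, -0.001, -0.001], 'effort': [0.0, -48.063, 29.853, 0.019, -0.0, 0.0], 'position': [0.229, 0.527, 0.23], 'orientation': [[-0.917, 0.399, -0.001], [0.399, 0.917, -0.002], [0.0, -0.002, -1.0]], 'ft_force': [-0.441, -0.006, -0.408], 'wrist_torque': [-0.035, -0.013, 0.029], 'grip_width': 0.085}
top [[433.6, 0.0, 321.3], [0.0, 433.6, 197.1], [0.0, 0.0, 1.0]] [0.309 0.126 0.973] [[0.05, -1.0, 0.0], [-0.98, -0.05, -0.2], [0.2, 0.01, -0.98]]
side [[501.9, 0.0, 316.6], [0.0, 501.9, 199.6], [0.0, 0.0, 1.0]] [ 0.291 -0.646  0.982] [[0.96, -0.26, -0.0], [-0.2, -0.73, -0.65], [0.17, 0.63, -0.76]]
```

View pics/top0.png

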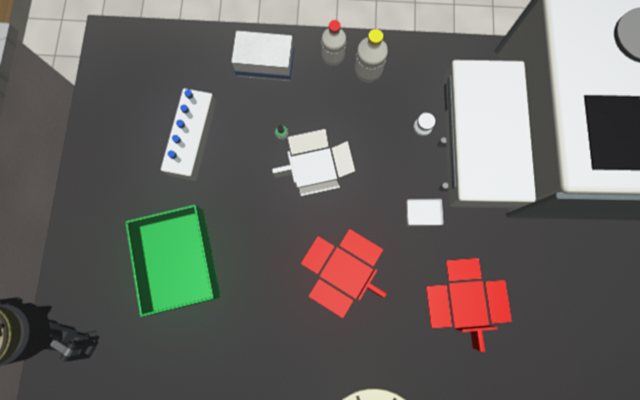

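View pics/side0.png

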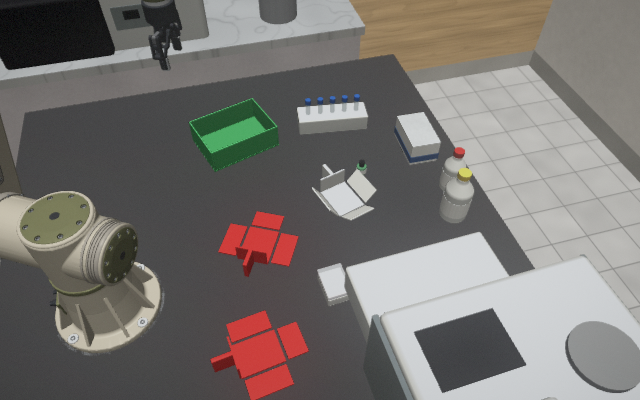

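The top view shows the tray at about (315,168), with its fin to the left at (280,170) and the vial at (281,131). The overhang top spans (452-535, 60-205), the jar is at (425,122) and the box at (425,212). The side view shows the tray at (343,197). Next I'll measure these from the depth maps.

```bash
cat > h.py <<'E'
import numpy as np,cv2
def world(c):
    K,R,t=c["camera_matrix"],c["R"],c["t"];h,w=c["z_map"].shape
    u,v=np.meshgrid(np.arange(w),np.arange(h));z=c["z_map"]
    P=np.stack([(u-K[0,2])/K[0,0]*z,(v-K[1,2])/K[1,1]*z,z],-1)
    W=(P-t)@R; W[z==0]=np.nan
    return W
def white(c,lo=110):
    f=c["frame"].astype(int);return (f.min(2)>lo)&(f.max(2)-f.min(2)<40)
E
python3 - <<'E'
from h import *
c=np.load("pics/top0.npz");W=world(c);m=white(c)
def rect(sel,name):
    p=W[sel][:,:2]*1000; print(name,sel.sum(),[np.round(x,1) for x in cv2.minAreaRect(p.astype(np.float32))],'z',np.nanpercentile(W[sel][:,2],[5,50,95]).round(4))
def box(u0,u1,v0,v1):
    b=np.zeros(m.shape,bool);b[v0:v1,u0:u1]=1;return b
Z=W[...,2]
s=box(440,550,50,215)&(abs(Z-.15)<.008);rect(s,'overhang top')
print('box pts',cv2.boxPoints(cv2.minAreaRect((W[s][:,:2]*1000).astype(np.float32))).round(1).tolist())
rect(box(540,640,0,210)&(abs(Z-.24)<.01),'body top')
rect(box(400,445,195,230)&(abs(Z-.041)<.006)&m,'tipbox')
rect(box(405,440,105,140)&(abs(Z-.045)<.006),'jar')
rect(box(270,292,120,145)&(Z>.02),'vial')
rect(box(155,215,85,180)&(Z>.03),'rack')
rect(box(120,220,200,320)&(Z>.06),'basket')
rect(box(290,340,145,185)&(abs(Z-.004)<.004)&m,'base')
rect(box(270,296,155,182)&(abs(Z-.05)<.006)&m,'fin top')
f=cv2.resize(c["frame"][115:205,260:370,::-1],None,fx=7,fy=6.5,interpolation=cv2.INTER_CUBIC);
c2=np.load("pics/side0.npz");g=cv2.resize(c2["frame"][155:225,300:390,::-1],None,fx=7,fy=6.5,interpolation=cv2.INTER_CUBIC)
cv2.imwrite("pics/crop.png",f)
for y in range(125,200,5): print(y,[int(round(x*1000)) if x==x else -1 for x in Z[y,268:360:4]])
print(W[168,315],W[150,315],W[185,315],W[168,290],W[168,335])
E
```

```text
overhang top 11189 [array([ 643.6, -204.1]), array([334.6, 174.7]), np.float64(5.5)] z [0.146  0.1491 0.1518]
box pts [[468.70001220703125, -133.1999969482422], [485.3999938964844, -307.1000061035156], [818.5, -275.0], [801.7000122070312, -101.19999694824219]]
body top 16068 [array([ 686.7, -367.4]), array([381. , 180.9]), np.float64(1.7)] z [0.2353 0.2396 0.2445]
tipbox 893 [array([482.3, -92. ]), array([57.5, 77.6]), np.float64(4.3)] z [0.0371 0.04   0.0427]
jar 217 [array([690.9, -92.1]), array([36.5, 36.8]), np.float64(19.2)] z [0.0407 0.0439 0.0464]
vial 134 [array([643.7, 230.2]), array([47.6, 27. ]), np.float64(29.1)] z [0.0212 0.0256 0.0423]
rack 2838 [array([634.7, 445.9]), array([ 71.5, 199.7]), np.float64(82.5)] z [0.0395 0.0493 0.0977]
basket 938 [array([348.5, 444.2]), array([200.6, 151.3]), np.float64(17.0)] z [0.0611 0.0681 0.0714]
base 1334 [array([585.3, 155.2]), array([ 91.5, 109.6]), np.float64(6.6)] z [0.0006 0.0032 0.0068]
fin top 139 [array([556.8, 224.3]), array([60.8, 45.6]), np.float64(16.0)] z [0.0459 0.0492 0.0516]
125 [-5, -1, 1, 0, -1, -4, 0, -3, 0, 2, -1
[... 750 characters left out ...]
 49, 52, 50, 50, 47, 49, 3, 2, 3, 1, 5, 3, 3, 3, 4, 3, -2, 12, 17, 20, 24, 0]
175 [1, -3, 27, 19, 11, 8, -2, 3, 1, 1, 2, 3, 2, 2, 4, 2, 4, -1, 4, 14, -1, -3, -1]
180 [-2, -1, -2, 0, -3, 0, -3, 7, 4, 2, 3, 2, 4, 5, 4, 4, -4, 7, -4, -3, -1, -1, 1]
185 [0, -2, -4, 1, -1, -3, -1, 20, 5, 5, -2, 5, 8, 18, 21, 28, 30, 35, -1, -2, 1, 2, -2]
190 [-1, 0, -2, -3, 1, 0, 1, 2, 20, 26, 29, 33, 41, 43, 42, 1, -2, -2, -1, -4, -5, -2, -2]
195 [1, -1, 0, -1, 0, 1, 3, 0, 2, 43, -3, -2, -2, -1, 3, -1, -2, -1, -1, 0, -2, -1, -4]
[0.5782636  0.15461841 0.00173311] [0.62187823 0.15713645 0.00154394] [0.5356766  0.15204315 0.01084018] [0.56140632 0.20809308 0.05163055] [5.81147144e-01 1.08271027e-01 5.42121304e-04]
```

View pics/crop.png

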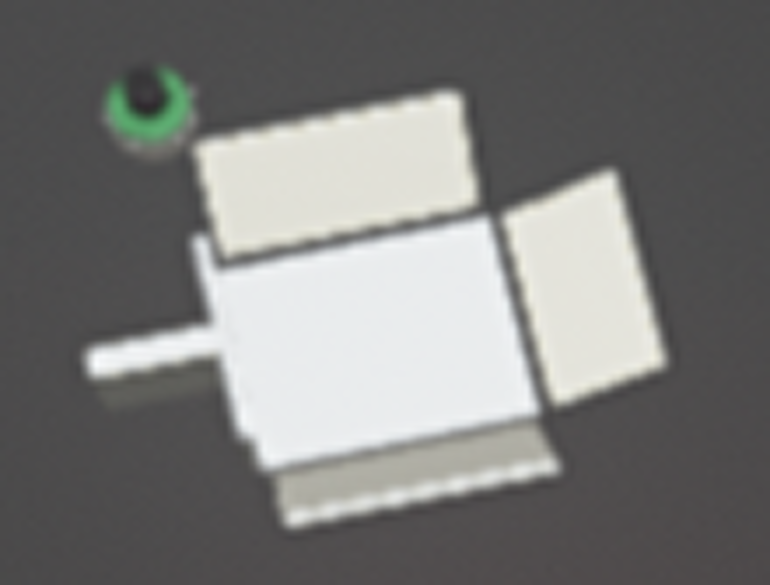

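The crop shows left wall (top) and end wall (right) leaning well outwards, the right wall (bottom) nearly upright, and the fin pointing left. Next: frames for the tray and analyser, with line fits for yaw.

```bash
cat >> h.py <<'E'
def fitline(p):
    return cv2.fitLine(p.astype(np.float32),cv2.DIST_HUBER,0,.001,.001).ravel()
E
python3 - <<'E'
from h import *
c=np.load("pics/top0.npz");W=world(c);m=white(c);Z=W[...,2]
K,R,t=c["camera_matrix"],c["R"],c["t"]
def ray(u,v,z):
    d=R.T@np.linalg.solve(K,np.array([u,v,1.]));o=-R.T@t;return o+d*(z-o[2])/d[2]
deg=lambda l:np.degrees(np.arctan2(l[1],l[0]))
# overhang: front lip (left columns) and bottom edge, rays at z=.15
s=((abs(Z-.15)<.007)&m).astype(np.uint8);s[:, :440]=0;s[:,550:]=0;s[:50]=0;s[215:]=0
s=cv2.morphologyEx(s,cv2.MORPH_OPEN,np.ones((5,5)))
lip=np.array([ray(np.flatnonzero(s[v])[0]-.5,v,.15)[:2] for v in range(72,196,4)])
bot=np.array([ray(u,np.flatnonzero(s[:,u])[-1]+.5,.15)[:2] for u in range(462,526,4)])
top=np.array([ray(u,np.flatnonzero(s[:,u])[0]-.5,.15)[:2] for u in range(462,520,4)])
L,B,T=fitline(lip),fitline(bot),fitline(top)
print('lip',L,deg(L),'bot',B,deg(B),'top',T,deg(T))
a=L[:2]*np.sign(L[0])  # analyser y
ax=np.array([a[1],-a[0]])
q=L[2:]; corner=q+a*((B[2:]-q)@a - 0); dist=(T[2:]-B[2:])@a
print('analyser x',ax,'width',dist)
org=q+a*(((B[2:]-q)@a)+.110); print('origin',org)
np.savez('an.npz',ax=ax,ay=a,org=org)
# tray: wall planes
def box(u0,u1,v0,v1):
    b=np.zeros(m.shape,bool);b[v0:v1,u0:u1]=1;return b
def plane(sel):
    p=W[sel];q=p.mean(0);n=np.linalg.svd(p-q)[2][2];n*=np.sign(n[2]);return q,n
for nm,sel in (('left',box(292,324,134,147)),('end',box(338,348,150,168))):
    sel&=m;q,n=plane(sel);print(nm,q,n,'tilt',np.arccos(n[2]),'hdir',np.degrees(np.arctan2(n[1],n[0])))
# fin top
sel=box(268,292,160,178)&(Z>.043)&m;p=W[sel][:,:2];l=fitline(p);print('fin',l,deg(l),'ends',np.sort(p@l[:2])[[0,-1]]-l[2:]@l[:2])
f=c["frame"];
base=((f.min(2)>205)&(abs(Z-.004)<.012)).astype(np.uint8);base[:,:285]=0;base[:,342:]=0;base[:140]=0;base[190:]=0
cn=max(cv2.findContours(base,0,1)[0],key=cv2.contourArea)[:,0]
P=np.array([ray(*x,.004)[:2] for x in cn]);r=cv2.minAreaRect((P*1000).astype(np.float32));print('base',r)
E
```

```text
lip [ 0.9993702   0.03548497  0.62840194 -0.1253294 ] 2.0335658 bot [ 0.03201601 -0.99948734  0.48982    -0.19556414] -88.1653 top [ 0.05531188 -0.9984691   0.7868234  -0.18234733] -86.82924
analyser x [ 0.03548497 -0.9993702 ] width 0.29728535
origin [ 0.5974345  -0.12642898]Traceback (most recent call last):
  File "<stdin>", line 27, in <module>
  File "<stdin>", line 25, in plane
    u, s, vh = gufunc(a, signature=signature)
               ~~~~~~^^^^^^^^^^^^^^^^^^^^^^^^
    raise LinAlgError("SVD did not converge")
numpy.linalg.LinAlgError: SVD did not converge
```

Run:
```python
from h import *
c=np.load("pics/top0.npz");W=world(c);m=white(c)&~np.isnan(W[...,2]);Z=W[...,2]
K,R,t=c["camera_matrix"],c["R"],c["t"]
def ray(u,v,z):
    d=R.T@np.linalg.solve(K,np.array([u,v,1.]));o=-R.T@t;return o+d*(z-o[2])/d[2]
deg=lambda l:np.degrees(np.arctan2(l[1],l[0]))
def box(u0,u1,v0,v1):
    b=np.zeros(m.shape,bool);b[v0:v1,u0:u1]=1;return b
def plane(sel):
    p=W[sel];q=p.mean(0);n=np.linalg.svd(p-q)[2][2];n*=np.sign(n[2]);return q,n
for nm,sel in (('left',box(294,322,136,146)),('end',box(338,348,150,166))):
    sel&=m&(Z>.008);q,n=plane(sel);print(nm,q,n,'tilt',np.arccos(n[2]),'hdir',np.degrees(np.arctan2(n[1],n[0])))
sel=box(268,292,160,178)&(Z>.043)&m;p=W[sel][:,:2];l=fitline(p);print('fin',l,deg(l),'ends',np.sort((p-l[2:])@l[:2])[[0,-1]])
f=c["frame"];
base=((f.min(2)>205)&(abs(Z-.004)<.012)).astype(np.uint8);base[:,:285]=0;base[:,342:]=0;base[:140]=0;base[190:]=0
cn=max(cv2.findContours(base,0,1)[0],key=cv2.contourArea)[:,0]
P=np.array([ray(*x,.004)[:2] for x in cn]);r=cv2.minAreaRect((P*1000).astype(np.float32));print('base',r)
```

```text
left [0.63645026 0.17483401 0.02393549] [-0.68009315 -0.18008211  0.71066429] tilt 0.7803543427516827 hdir -165.1689970992591
end [0.60179622 0.09264442 0.01932328] [-0.14614617  0.58756346  0.79587089] tilt 0.6503517258444409 hdir 103.96787677881528
fin [ 0.39592034 -0.91828483  0.55700964  0.23057994] -66.67661 ends [-0.01648491  0.03060538]
base ((579.1517944335938, 158.94114685058594), (72.2101058959961, 92.1540756225586), 15.77163314819336)
```

```bash
cat > go.py <<'E'
# print tool-frame shift (mm) and rotvec (deg) to reach a pose; tray/analyser helpers
import numpy as np
from scipy.spatial.transform import Rotation as Ro
from workcell import *
def delta(p,R=None):
    o=get_obs();C=np.array(o["orientation"])
    print('t',round(o["t"],2),'pos',np.round(o["position"],4),'shift',(C.T@(np.array(p)-o["position"])*1000).round(1),
      'turn',None if R is None else np.degrees(Ro.from_matrix(C.T@R).as_rotvec()).round(1),'F',np.round(o["ft_force"],1),'w',o["grip_width"])
E
python3 -m pendant '[-547,-144,0,0,0,-38.2,0.3,-547,-144,0,0,0,-38.2,0.3,-547,-144,0,0,0,-38.2,0.3,-547,-144,0,0,0,-38.2,0.3,-547,-144,0,0,0,-38.2,0.3,-547,-144,0,0,0,-38.2,0.3,-547,-144,0,0,0,-38.2,0.3,-547,-144,0,0,0,-38.2,0.3,-547,-144,0,0,0,-38.2,0.3,-547,-144,0,0,0,-38.2,0.3]'
python3 -c "
from go import *
a=np.radians(-75.3);x=np.array([np.cos(a),np.sin(a),0]);z=np.array([0,0,1.]);y=np.cross(z,x)
delta([.6737,.1768,.025],np.stack([-y,-x,-z],1))"
```

```text
t: 0.93
position: [0.5446, 0.278, 0.2309]
orientation: [[-0.967, -0.253, -0.001], [-0.253, 0.967, -0.0], [0.001, 0.0, -1.0]]
ft_force: [0.5, 0.3, 0.1]
grip_width: 0.0256
t 0.93 pos [0.5446 0.278  0.2309] shift [ -99.4 -130.6  205.8] turn [ 0. -0. -0.] F [0.5 0.3 0.1] w 0.025603322491215236
```

```bash
python3 -m pendant '[-99,-131,0,0,0,0,0.3,-99,-131,0,0,0,0,0.3,-99,-131,0,0,0,0,0.3,-99,-131,0,0,0,0,0.3,-99,-131,60,0,0,0,0.3,-99,-131,100,0,0,0,0.3,-99,-131,140,0,0,0,0.3,-99,-131,180,0,0,0,0.3,-99,-131,211,0,0,0,0.3,-99,-131,211,0,0,0,0.3]'
python3 -m pendant '[6,0,0,0,0,0,0.3,12,0,0,0,0,0,0.3,17,0,0,0,0,0,0.3,22,0,0,0,0,0,0.3,26,0,0,0,0,0,0.3,30,0,0,0,0,0,0.3,34,0,0,0,0,0,0.3,38,0,0,0,0,0,0.3,41,0,0,0,0,0,0.3,44,0,0,0,0,0,0.3]'
python3 - <<'E'
from h import *
from workcell import *
c=camera("top");np.savez("pics/top1.npz",**c);f=c["frame"][100:215,240:380,::-1];cv2.imwrite("pics/t1.png",cv2.resize(f,None,fx=5,fy=5))
E
```

```text
t: 1.77
position: [0.6654, 0.1768, 0.0103]
orientation: [[-0.967, -0.253, -0.016], [-0.253, 0.968, -0.002], [0.016, 0.002, -1.0]]
ft_force: [-1.3, 1.1, -1.6]
grip_width: 0.0254
t: 2.6
position: [0.6303, 0.1668, 0.0206]
orientation: [[-0.967, -0.253, 0.002], [-0.253, 0.967, 0.0], [-0.001, -0.0, -1.0]]
ft_force: [2.7, 0.1, 0.6]
grip_width: 0.0253
```

View pics/t1.png

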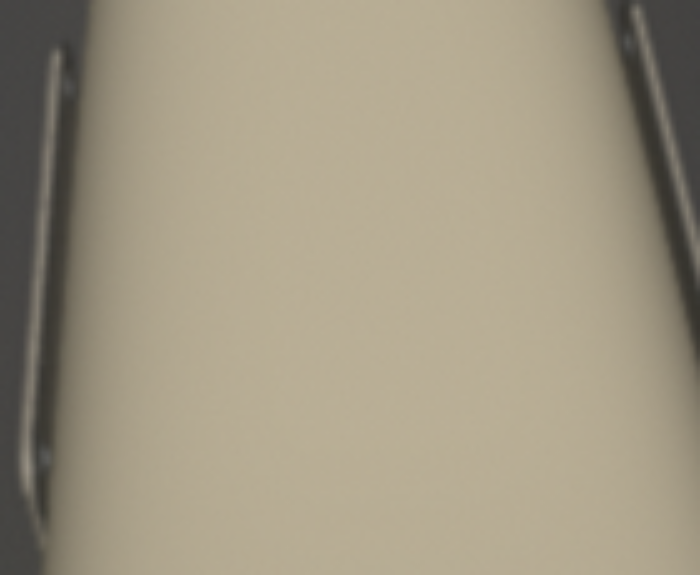

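The arm blocks the top view of the tray. The contact force of 2.7 N at tray y≈50 mm matches an upright left wall. Moving over to the right wall.

```bash
python3 -m pendant '[-12,0,0,0,0,0,0.3,-20,0,-40,0,0,0,0.3,-20,0,-80,0,0,0,0.3,20,0,-100,0,0,0,0.3,60,0,-100,0,0,0,0.3,100,0,-100,0,0,0,0.3,136,0,-90,0,0,0,0.3,136,0,-60,0,0,0,0.3,136,0,-25,0,0,0,0.3,136,0,-3,0,0,0,0.3]'
python3 -m pendant '[-3,0,0,0,0,0,0.3,-8,0,0,0,0,0,0.3,-13,0,0,0,0,0,0.3,-18,0,0,0,0,0,0.3,-22,0,0,0,0,0,0.3,-26,0,0,0,0,0,0.3,-29,0,0,0,0,0,0.3,-31,0,0,0,0,0,0.3,-33,0,0,0,0,0,0.3,-34,0,0,0,0,0,0.3]'
python3 -m pendant '[8,0,0,0,0,0,0.3,16,0,-40,0,0,0,0,16,0,-80,0,0,0,0,-10,-30,-100,0,0,0,0,-40,-70,-100,0,0,0,0,-53,-110,-100,0,0,0,0,-53,-110,-100,0,0,0,0,-53,-110,-100,0,0,0,0,-53,-110,-100,0,0,0,0,-53,-110,-100,0,0,0,0]'
python3 - <<'E'
from h import *
from workcell import *
c=camera("side");np.savez("pics/s2.npz",**c);f=c["frame"][110:270,230:450,::-1]
d=camera("wrist");np.savez("pics/w2.npz",**d);g=d["frame"][:,:,::-1]
cv2.imwrite("pics/t2.png",np.vstack([cv2.resize(f,(400,291)),cv2.resize(g,(400,250))]))
E
```

```text
t: 3.48
position: [0.4963, 0.1322, 0.0216]
orientation: [[-0.967, -0.253, -0.001], [-0.253, 0.967, 0.0], [0.001, 0.0, -1.0]]
ft_force: [0.4, 0.5, -1.1]
grip_width: 0.0254
t: 4.32
position: [0.5303, 0.141, 0.0232]
orientation: [[-0.967, -0.253, -0.002], [-0.253, 0.967, -0.0], [0.002, 0.0, -1.0]]
ft_force: [-3.3, -0.7, 3.3]
grip_width: 0.0256
t: 5.15
position: [0.6091, 0.0488, 0.1228]
orientation: [[-0.967, -0.253, -0.001], [-0.253, 0.967, 0.001], [0.001, 0.001, -1.0]]
ft_force: [-0.8, 0.7, -0.4]
grip_width: 0.0001
```

View pics/t2.png

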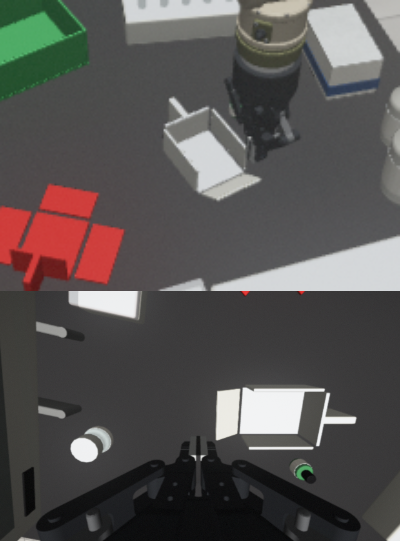

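Both side walls now look upright, with only the end wall open. In the wrist view (half size) the tray is at about (280,415) and the vial at (305,470), undisturbed. Measuring the tray again from the wrist depth.

Run:
```python
from h import *
c=np.load("pics/w2.npz");W=world(c);m=white(c,60)&~np.isnan(W[...,2]);Z=W[...,2]
xy=W[...,:2]; near=m&(np.linalg.norm(xy-[.58,.16],axis=-1)<.16)
a=np.radians(-75.3);x=np.array([np.cos(a),np.sin(a)]);y=np.array([-x[1],x[0]])
T=(xy-[.5805,.1575])@np.stack([x,y],1)*1000
t=near&(Z>.043)&(Z<.057)
p=T[t];print('top pts',t.sum(),np.nanpercentile(p,[1,50,99],axis=0).round(1))
fin=t&(T[...,0]<-55);l=fitline(T[fin]);print('fin',l[:2],'y at -70',l[3]+(-70-l[2])*l[1]/l[0],'end x',np.percentile(T[fin][:,0],1))
for s,n in((1,'L'),(-1,'R')):
    w=t&(T[...,1]*s>30)&(abs(T[...,0])<42);l=fitline(T[w]);print(n,w.sum(),np.degrees(np.arctan(l[1]/l[0])),'y',l[3], np.percentile(T[w],[2,98],axis=0).round(1).tolist())
e=near&(T[...,0]>56)&(abs(T[...,1])<30)&(Z>.006);print('end max z',np.percentile(Z[e],97),'x',np.percentile(T[e][:,0],[1,99]))
print('fin y from rot', )
```

```text
top pts 2968 [[-90.  -42. ]
 [-47.   -1.3]
 [ 42.4  41. ]]
fin [ 0.99999714 -0.00239631] y at -70 -1.4645146 end x -91.94054004016455
L 723 0.03295115 y 37.84399 [[-40.3, 36.8], [40.3, 41.1]]
R 638 0.027090188 y -40.482628 [[-39.8, -42.0], [39.9, -38.6]]
end max z 0.2105001604784175 x [ 56.57470287 155.8694809 ]
fin y from rot
```

```bash
python3 -m pendant '[0,0,30,0,0,0,0,0,0,60,0,0,0,0,0,0,85,0,0,0,0,0,0,98,0,0,0,0,0,6,100,0,0,0,0,0,11,100,0,0,0,0,0,16,100,0,0,0,0,0,21,100,0,0,0,0,0,26,100,0,0,0,0,0,30,100,0,0,0,0]'
python3 -m pendant '[0,4,0,0,0,0,0,0,7,0,0,0,0,0,0,9,0,0,0,0,0,0,11,0,0,0,0,0,0,13,0,0,0,0,0,0,14,0,0,0,0,0,0,15,0,0,0,0,0,0,16,0,0,0,0,0,0,16,0,0,0,0,0,0,16,0,0,0,0,0]'
python3 - <<'E'
from h import *
from workcell import *
c=camera("side");np.savez("pics/s3.npz",**c);f=c["frame"][110:270,230:450,::-1]
d=camera("wrist");np.savez("pics/w3.npz",**d);g=d["frame"][:,:,::-1]
cv2.imwrite("pics/t3.png",np.vstack([cv2.resize(f,(400,291)),cv2.resize(g,(400,250))]))
E
```

```text
t: 6.08
position: [0.6045, 0.0772, 0.0254]
orientation: [[-0.967, -0.253, 0.004], [-0.253, 0.967, -0.001], [-0.004, -0.002, -1.0]]
ft_force: [0.6, -4.9, 3.9]
grip_width: -0.0002
t: 6.92
position: [0.5985, 0.0928, 0.0231]
orientation: [[-0.967, -0.253, -0.0], [-0.253, 0.967, 0.0], [0.0, 0.001, -1.0]]
ft_force: [0.7, -2.6, 2.6]
grip_width: 0.0002
```

View pics/t3.png

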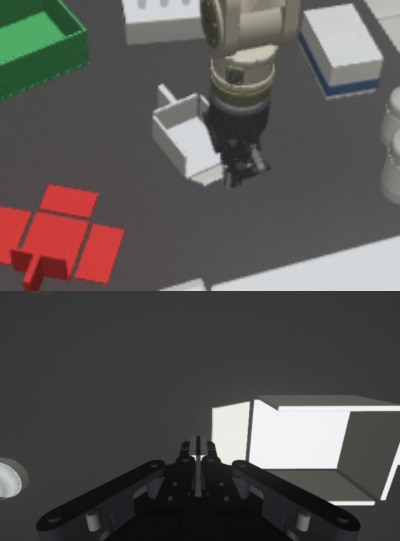

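The end wall still leans outwards, and the tray seems to have slid along with the finger. Measuring.

```bash
cat > tray.py <<'E'
from h import *
import sys
c=np.load(sys.argv[1]);W=world(c);Z=W[...,2]
xy=W[...,:2]; near=white(c,60)&~np.isnan(Z)&(np.linalg.norm(xy-[.575,.17],axis=-1)<.16)
a=np.radians(-75.3);x=np.array([np.cos(a),np.sin(a)]);y=np.array([-x[1],x[0]])
T=(xy-[.5793,.1572])@np.stack([x,y],1)*1000
t=near&(Z>.043)&(Z<.057)
for s,n in((1,'L'),(-1,'R')):
    w=t&(T[...,1]*s>30)&(abs(T[...,1])<60)&(T[...,0]>-90)&(T[...,0]<60)
    if w.sum()<20: print(n,'none');continue
    l=fitline(T[w]);print(n,w.sum(),np.degrees(np.arctan(l[1]/l[0])).round(2),'y',l[3].round(1),np.percentile(T[w],[1,99],axis=0).round(1).tolist())
for xx in range(20,100,4):
    s=near&(abs(T[...,0]-xx)<2)&(abs(T[...,1])<25)&(Z<.06); 
    if s.sum()>5: print(xx,s.sum(),np.percentile(Z[s]*1000,[5,50,95]).round(1))
E
python3 tray.py pics/w3.npz
```

```text
L 1320 2.22 y 38.3 [[-82.6, 30.3], [-36.0, 41.8]]
R 2409 0.09 y -39.6 [[-78.2, -41.2], [12.2, -32.9]]
20 290 [5.9 7.3 8.5]
24 392 [ 8.3  9.8 11.3]
28 408 [11.2 12.8 14.3]
32 415 [14.1 15.6 17.2]
36 458 [17.2 18.6 20.1]
40 471 [20.  21.4 23.1]
44 470 [22.9 24.4 25.9]
48 434 [25.8 27.3 28.8]
52 386 [-0.1 30.  32.1]
56 465 [-1.4 -0.1 31.4]
60 383 [-1.4 -0.2 53.3]
64 464 [-1.3  0.5 58.5]
68 364 [-1.2 -0.2 59.6]
72 496 [-1.2  0.3 56.5]
76 266 [-1.3 -0.4  0.5]
80 267 [-1.3 -0.4  0.5]
84 239 [-1.4 -0.5  0.3]
88 266 [-1.3 -0.5  0.5]
92 202 [-1.5 -0.3  0.5]
96 163 [-1.5 -0.4  0.4]
```

```bash
python3 -m pendant '[0,-13,0,0,0,0,0,0,-13,7,0,0,0,0,0,-11,13,0,0,0,0,0,-4,13,0,0,0,0,0,3,13,0,0,0,0,0,3,4,0,0,0,0,0,4,-4,0,0,0,0,0,6,-8,0,0,0,0,0,9,-11,0,0,0,0,0,12,-14,0,0,0,0]'
python3 -m pendant '[0,4,-2,0,0,0,0,0,7.5,-4,0,0,0,0,0,11.5,-6,0,0,0,0,0,15,-7,0,0,0,0,0,18,-8,0,0,0,0,0,21,-8.5,0,0,0,0,0,24,-8.5,0,0,0,0,0,25.5,-8.5,0,0,0,0,0,26,-8.5,0,0,0,0,0,26,-8.5,0,0,0,0]'
python3 - <<'E'
from h import *
from workcell import *
d=camera("wrist");np.savez("pics/w4.npz",**d)
E
python3 tray.py pics/w4.npz
```

```text
t: 7.85
position: [0.596, 0.1046, 0.0383]
orientation: [[-0.967, -0.253, 0.001], [-0.253, 0.967, 0.0], [-0.001, 0.0, -1.0]]
ft_force: [0.1, -0.5, -0.7]
grip_width: -0.0002
t: 8.68
position: [0.589, 0.1295, 0.0457]
orientation: [[-0.967, -0.253, -0.0], [-0.253, 0.967, 0.0], [0.0, 0.0, -1.0]]
ft_force: [0.6, -0.3, -0.2]
grip_width: -0.0001
L 655 5.47 y 37.9 [[-88.9, 30.1], [-19.8, 41.9]]
R 1890 -0.96 y -39.2 [[-87.9, -41.1], [5.8, -30.6]]
20 309 [10.5 12.3 14.3]
24 320 [14.  16.  57.4]
28 281 [17.3 19.  51.9]
32 333 [20.4 22.5 57.9]
36 295 [23.6 25.5 54.1]
40 341 [26.9 28.7 30.7]
44 356 [30.  32.1 33.9]
48 209 [30.7 32.6 34.1]
52 154 [-1.5 -0.4  0.4]
56 366 [-1.6 -0.5  0.5]
60 371 [-1.4 -0.5  0.6]
64 366 [-1.4 -0.5  0.6]
68 366 [-1.4 -0.4  0.6]
72 362 [-1.4 -0.4  0.5]
76 351 [-1.5 -0.4  0.6]
80 326 [-1.6 -0.4  0.5]
84 275 [-1.5 -0.4  0.6]
88 245 [-1.5 -0.4  0.6]
92 192 [-1.4 -0.4  0.5]
96 166 [-1.6 -0.4  0.6]
```

```bash
python3 -m pendant '[0,0,-15,0,0,0,0,0,-31,-16,0,0,0,0,0,-51,-15,0,0,0,0,0,-51,16,0,0,0,0,0,-51,34,0,0,0,0,0,-49,38,0,0,0,0,0,-39,38,0,0,0,0,0,-31,38,0,0,0,0,0,-22,38,0,0,0,0,0,-22,37,0,0,0,0]'
python3 -m pendant '[0,0,-7,0,0,0,0,0,0,-13,0,0,0,0,0,1,-17,0,0,0,0,0,4,-21,0,0,0,0,0,7,-23.5,0,0,0,0,0,10,-25.5,0,0,0,0,0,13,-27,0,0,0,0,0,16,-28,0,0,0,0,0,19,-28.5,0,0,0,0,0,22,-29,0,0,0,0]'
python3 - <<'E'
from h import *
from workcell import *
d=camera("wrist");np.savez("pics/w5.npz",**d)
c=camera("side");np.savez("pics/s5.npz",**c);f=c["frame"][110:270,230:450,::-1]
g=d["frame"][:,:,::-1]
cv2.imwrite("pics/t5.png",np.vstack([cv2.resize(f,(400,291)),cv2.resize(g,(400,250))]))
E
python3 tray.py pics/w5.npz
```

```text
t: 9.57
position: [0.5953, 0.1104, 0.0104]
orientation: [[-0.967, -0.255, 0.003], [-0.255, 0.967, 0.001], [-0.003, 0.0, -1.0]]
ft_force: [-0.2, 0.2, 0.0]
grip_width: 0.0
t: 10.4
position: [0.5913, 0.1276, 0.0396]
orientation: [[-0.968, -0.252, 0.005], [-0.252, 0.968, -0.004], [-0.003, -0.005, -1.0]]
ft_force: [1.6, -9.7, 11.9]
grip_width: -0.0004
L 844 2.73 y 38.4 [[-89.6, 36.8], [-15.1, 43.6]]
R 1832 2.37 y -38.9 [[-89.3, -41.8], [-6.6, -35.2]]
20 298 [32.5 35.4 38.2]
24 337 [-0.  39.9 50.7]
28 409 [-1.3  0.3 56.4]
32 316 [-1.5 -0.5 46.8]
36 400 [-1.4 -0.2 57.3]
40 290 [-1.4 -0.5  0.6]
44 320 [-1.4 -0.4  0.6]
48 312 [-1.4 -0.5  0.5]
52 301 [-1.6 -0.4  0.6]
56 276 [-1.5 -0.5  0.5]
60 213 [-1.6 -0.6  0.5]
64 202 [-1.4 -0.4  0.5]
68 162 [-1.2 -0.5  0.6]
72 137 [-1.5 -0.4  0.4]
76 121 [-1.2 -0.3  0.4]
80 93 [-1.4 -0.4  0.6]
84 104 [-1.4 -0.4  0.7]
88 92 [-1.5 -0.5  0.5]
92 111 [-1.3 -0.3  0.6]
96 96 [-1.4 -0.3  0.5]
```

View pics/t5.png

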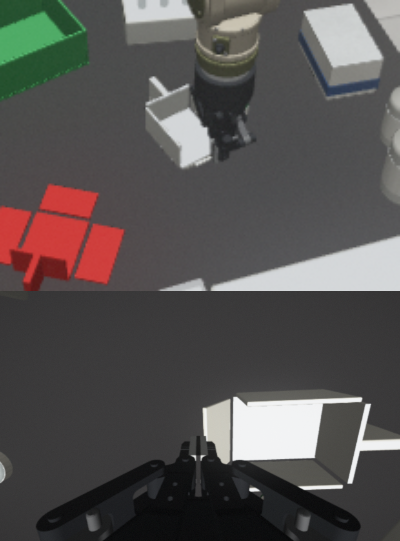

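The wrist view explains it. Along tool y the knuckles flare outwards, so they push the wall edge down and it slides instead of folding. I need to push with the flat face (tool x), so I'll back off, rise and turn 90°.

```bash
python3 -m pendant '[0,-20,0,0,0,0,0,0,-60,-10,0,0,0,0,0,-80,-50,0,0,0,0,0,-80,-70,0,0,7,0,0,-80,-70,0,0,14,0,0,-80,-70,0,0,21,0,0,-80,-70,0,0,28,0,0,-80,-70,0,0,35,0,0,-80,-70,0,0,42,0,0,-80,-70,0,0,49,0]'
python3 -m pendant '[0,0,0,0,0,7,0,0,0,0,0,0,14,0,0,0,0,0,0,21,0,0,0,0,0,0,28,0,0,0,0,0,0,35,0,0,0,0,0,0,41,0,0,0,0,0,0,41,0,0,0,0,0,0,41,0,0,0,0,0,0,41,0,0,0,0,0,0,41,0]'
python3 - <<'E'
from h import *
from workcell import *
print(np.round(get_obs()["joint_positions"],2))
d=camera("side");np.savez("pics/s6.npz",**d)
d=camera("wrist");np.savez("pics/w6.npz",**d)
E
python3 tray.py pics/w6.npz; python3 tray.py pics/s6.npz
```

```text
t: 11.33
position: [0.6089, 0.0524, 0.1074]
orientation: [[-0.822, 0.569, -0.001], [0.569, 0.822, 0.001], [0.001, 0.0, -1.0]]
ft_force: [1.1, -0.3, -0.4]
grip_width: 0.0002
t: 12.17
position: [0.6092, 0.0521, 0.1077]
orientation: [[-0.255, 0.967, -0.0], [0.967, 0.255, 0.0], [0.0, -0.0, -1.0]]
ft_force: [0.9, 0.2, 0.9]
grip_width: -0.0001
[-0.05  0.44 -0.07  1.06  0.    1.27]
L 314 3.74 y 41.2 [[-31.3, 39.4], [-9.7, 43.9]]
R 342 2.07 y -36.6 [[-31.0, -39.3], [-6.5, -34.7]]
20 367 [32.7 35.9 38.5]
24 553 [-1.2 39.5 41.2]
28 365 [-1.5 -0.2 40. ]
32 259 [-1.6 -0.4  0.5]
36 290 [-1.6 -0.5  0.6]
40 290 [-1.6 -0.5  0.5]
44 284 [-1.6 -0.5  0.6]
48 284 [-1.5 -0.5  0.7]
52 227 [-1.6 -0.5  0.6]
56 285 [-1.7 -0.6  0.5]
60 262 [-1.5 -0.4  0.6]
64 250 [-1.5 -0.6  0.6]
68 275 [-1.5 -0.5  0.7]
72 228 [-1.6 -0.4  0.7]
76 255 [-1.6 -0.4  0.8]
80 235 [-1.5 -0.6  0.7]
84 223 [-1.6 -0.5  0.7]
88 261 [-1.7 -0.4  0.7]
92 227 [-1.5 -0.4  0.6]
96 218 [-1.7 -0.4  0.7]
L 56 3.07 y 36.3 [[-89.2, 33.1], [-18.8, 40.9]]
R 69 2.92 y -42.5 [[-88.8, -46.3], [-6.4, -38.6]]
20 24 [-4.4  0.1 38.5]
24 48 [-2.6  2.5 41.8]
28 27 [-2.5 -0.1 42.1]
32 28 [-3.8 -0.2  1.4]
36 23 [-3.2 -0.5  2.5]
40 20 [-2.4  0.4  2.8]
44 23 [-3.2  0.1  2.5]
48 26 [-2.5 -0.1  2.9]
52 26 [-2.8 -0.1  2.6]
56 28 [-3.3 -0.1  2.8]
60 17 [-2.4  0.1  2.4]
64 25 [-3.1 -0.3  2.5]
68 24 [-2.9  0.1  3.1]
72 27 [-3.   0.2  4.9]
76 25 [-2.8 -0.3  2. ]
80 32 [-3.8 -0.5  2.6]
84 21 [-2.7 -0.8  3.1]
88 23 [-2.3 -0.4  2.1]
92 24 [-2.   0.2  2.6]
96 26 [-3.5  0.1  4. ]
```

```bash
python3 -m pendant '[30,0,30,0,0,0,0.3,49,0,60,0,0,0,0.3,49,0,80,0,0,0,0.3,49,0,88,0,0,0,0.3,55,0,88,0,0,0,0.3,61,0,88,0,0,0,0.3,66,0,88,0,0,0,0.3,70,0,87,0,0,0,0.3,74,0,85,0,0,0,0.3,78,0,83,0,0,0,0.3]'
python3 -m pendant '[3,0,-2,0,0,0,0.3,6,0,-3,0,0,0,0.3,9,0,-4,0,0,0,0.3,12,0,-5,0,0,0,0.3,15,0,-5.5,0,0,0,0.3,17,0,-6,0,0,0,0.3,19,0,-6,0,0,0,0.3,20,0,-6,0,0,0,0.3,21,0,-6,0,0,0,0.3,21,0,-6,0,0,0,0.3]'
python3 -m pendant '[-10,0,0,0,0,0,0.3,-30,0,-30,0,0,0,0.3,-50,0,-70,0,0,0,0.3,-50,0,-110,0,0,0,0.3,-50,0,-130,0,0,0,0.3,-50,0,-130,0,0,0,0.5,-50,0,-130,0,0,0,0.5,-50,0,-130,0,0,0,0.5,-50,0,-130,0,0,0,0.5,-50,0,-130,0,0,0,0.5]'
python3 - <<'E'
from h import *
from workcell import *
c=camera("side");np.savez("pics/s7.npz",**c);f=c["frame"][90:270,200:450,::-1]
d=camera("wrist");np.savez("pics/w7.npz",**d)
g=d["frame"][:,:,::-1]
cv2.imwrite("pics/t7.png",np.vstack([cv2.resize(f,(400,291)),cv2.resize(g,(400,250))]))
E
python3 tray.py pics/w7.npz | head -16
```

```text
t: 13.1
position: [0.5904, 0.1276, 0.0262]
orientation: [[-0.253, 0.967, 0.002], [0.967, 0.253, -0.0], [-0.001, 0.002, -1.0]]
ft_force: [0.0, -1.2, 0.3]
grip_width: 0.0257
t: 13.93
position: [0.5842, 0.1478, 0.0307]
orientation: [[-0.253, 0.967, -0.0], [0.967, 0.253, -0.0], [-0.0, -0.0, -1.0]]
ft_force: [0.9, -0.7, 0.1]
grip_width: 0.0259
t: 14.77
position: [0.5958, 0.0993, 0.1589]
orientation: [[-0.253, 0.967, -0.003], [0.967, 0.253, -0.0], [0.001, -0.003, -1.0]]
ft_force: [0.1, -0.5, 0.2]
grip_width: 0.0428
L 660 1.74 y 39.9 [[-88.9, 31.2], [-3.5, 43.7]]
R 632 2.7 y -38.0 [[-89.1, -41.5], [-1.8, -31.7]]
20 182 [-1.5 -0.5  0.4]
24 180 [-1.6 -0.5  0.7]
28 144 [-1.5 -0.4  0.8]
32 179 [-1.5 -0.4  0.7]
36 184 [-1.6 -0.4  0.7]
40 140 [-1.3 -0.3  0.6]
44 182 [-1.6 -0.5  0.6]
48 171 [-1.6 -0.4  0.8]
52 147 [-1.7 -0.5  0.6]
56 179 [-1.7 -0.4  0.7]
60 142 [-1.7 -0.4  1. ]
64 174 [-1.4 -0.3  0.7]
68 135 [-1.6 -0.3  0.9]
72 168 [-1.6 -0.5  0.6]
```

View pics/t7.png

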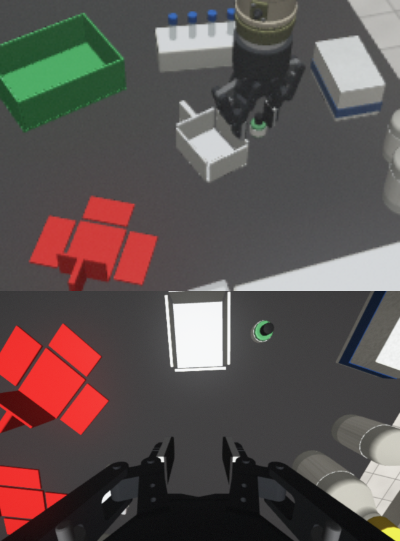

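All three walls look upright, and the vial stands clear beside the left wall. Measuring the tray pose.

```bash
cat > pose.py <<'E'
from h import *
import sys
c=np.load(sys.argv[1]);W=world(c);Z=W[...,2];xy=W[...,:2]
g=np.array(eval(sys.argv[2]));a=np.radians(float(sys.argv[3]))
m=white(c,60)&~np.isnan(Z)&(Z>.045)&(Z<.056)
for k in range(3):
    x=np.array([np.cos(a),np.sin(a)]);y=np.array([-x[1],x[0]])
    T=(xy-g)@np.stack([x,y],1)*1000;X,Y=T[...,0],T[...,1]
    L=T[m&(abs(Y-40)<7)&(abs(X)<40)];R=T[m&(abs(Y+40)<7)&(abs(X)<40)];E=T[m&(abs(X-50)<8)&(abs(Y)<30)];F=T[m&(abs(X+70)<15)&(abs(Y)<12)];D=T[m&(abs(X+48)<6)&(abs(Y)<32)]
    ang=[];off=[]
    for w in(L,R,F):
        if len(w)>30: l=fitline(w);ang.append(np.arctan(l[1]/l[0]));off.append(l[3]-l[2]*l[1]/l[0])
        else: off.append(np.nan);ang.append(np.nan)
    print('n',len(L),len(R),len(E),len(F),len(D),'ang',np.degrees(ang).round(2),'y0',np.round(off,1),'endx',np.median(E[:,0]).round(1) if len(E) else None,'frontx',np.median(D[:,0]).round(1) if len(D) else None)
    dy=(off[0]+off[1])/2; dx=np.median(E[:,0])-50 if len(E)>20 else np.median(D[:,0])+48
    g=g+(dx*x+dy*y)/1000; a+=np.nanmean(ang[:2])
print('origin',g.round(4),'yaw',np.degrees(a).round(2))
E
python3 pose.py pics/w7.npz '[.566,.207]' -73; python3 pose.py pics/s7.npz '[.566,.207]' -73
python3 - <<'E'
from h import *
for n in("w7","s7"):
    c=np.load(f"pics/{n}.npz");W=world(c);f=c["frame"].astype(int)
    s=(f[...,1]>f[...,0]+15)&(np.linalg.norm(W[...,:2]-[.644,.23],axis=-1)<.05)&(W[...,2]>.015)
    print(n,s.sum(),np.percentile(W[s],[5,50,95],axis=0).round(3).tolist())
E
```

```text
n 540 565 322 0 118 ang [0.33 0.07  nan] y0 [ 40.5 -38.    nan] endx 48.1 frontx -47.4
n 538 567 325 0 113 ang [ 0.16 -0.13   nan] y0 [ 39.2 -39.2   nan] endx 50.0 frontx -45.5
n 538 568 325 0 114 ang [ 0.14 -0.1    nan] y0 [ 39.2 -39.2   nan] endx 50.0 frontx -45.5
origin [0.5666 0.2092] yaw -72.76
n 16 49 49 34 55 ang [  nan  0.12 11.13] y0 [  nan -42.6  10.2] endx 48.9 frontx -48.8
n 0 0 0 0 0 ang [nan nan nan] y0 [nan nan nan] endx None frontx None
n 0 0 0 0 0 ang [nan nan nan] y0 [nan nan nan] endx None frontx None
origin [nan nan] yaw nan
w7 473 [[0.645, 0.225, 0.022], [0.653, 0.233, 0.024], [0.668, 0.248, 0.03]]
s7 44 [[0.643, 0.222, 0.02], [0.65, 0.23, 0.024], [0.663, 0.245, 0.027]]
  return _methods._mean(a, axis=axis, dtype=dtype,
  ret = ret.dtype.type(ret / rcount)
pose.py:16: RuntimeWarning: Mean of empty slice
  g=g+(dx*x+dy*y)/1000; a+=np.nanmean(ang[:2])
```

```bash
python3 -c "
from go import *
a=np.radians(-72.8);x=np.array([np.cos(a),np.sin(a),0]);z=np.array([0,0,1.]);y=np.cross(z,x)
delta([.5441,.2818,.018],np.stack([-x,y,-z],1))"
```

```text
t 14.87 pos [0.5961 0.0994 0.1594] shift [189.5  -3.8 141.5] turn [-0.1 -0.  -2.5] F [-0.1  0.4  0. ] w 0.042821617550106994
```

```bash
python3 -m pendant '[40,-1,0,0,0,-2.5,0.5,80,-2,0,0,0,-2.5,0.5,120,-3,0,0,0,-2.5,0.5,160,-4,0,0,0,-2.5,0.5,189,-4,0,0,0,-2.5,0.5,189,-4,35,0,0,-2.5,0.5,189,-4,70,0,0,-2.5,0.5,189,-4,100,0,0,-2.5,0.5,189,-4,100,0,0,-2.5,0.5,189,-4,100,0,0,-2.5,0.5]'
python3 - <<'E'
from h import *
from workcell import *
d=camera("wrist");np.savez("pics/w8.npz",**d)
W=world(d);Z=W[...,2];a=np.radians(-72.8);x=np.array([np.cos(a),np.sin(a)]);y=np.array([-x[1],x[0]])
T=(W[...,:2]-[.5666,.2092])@np.stack([x,y],1)*1000
s=white(d,60)&(abs(Z-.05)<.006)&(T[...,0]<-52)&(T[...,0]>-100)&(abs(T[...,1])<20)
print(s.sum(),np.percentile(T[s],[2,50,98],axis=0).round(1) if s.any() else '')
E
```

```text
t: 15.7
position: [0.5432, 0.2807, 0.0589]
orientation: [[-0.295, 0.955, -0.005], [0.955, 0.295, -0.002], [-0.0, -0.005, -1.0]]
ft_force: [0.6, 0.3, 0.1]
grip_width: 0.0427
1030 [[-91.6  -4.3]
 [-73.6   0.4]
 [-52.9   4.8]]
```

```bash
python3 -m pendant '[0,0,15,0,0,0,0.5,0,0,28,0,0,0,0.5,0,0,38,0,0,0,0.5,0,0,40,0,0,0,0.5,0,0,40,0,0,0,0,0,0,40,0,0,0,0,0,0,40,0,0,0,0,0,0,40,0,0,0,0,0,0,40,0,0,0,0,0,0,40,0,0,0,0]'
python3 -c "
from go import *
an=np.load('an.npz');x=np.append(an['ax'],0);o=np.append(an['org'],0);z=np.array([0,0,1.]);y=np.cross(z,x);R=np.stack([-x,y,-z],1)
print(o,np.degrees(np.arctan2(x[1],x[0])))
delta(o+x*(-.09-.076)+[0,0,.0185],R)"
```

```text
t: 16.58
position: [0.546, 0.2815, 0.0222]
orientation: [[-0.295, 0.955, 0.002], [0.955, 0.295, 0.001], [0.0, 0.002, -1.0]]
ft_force: [-1.1, 0.5, 6.4]
grip_width: 0.0091
[ 0.59743452 -0.12642898  0.        ] -87.96643430843427
t 16.58 pos [0.546  0.2815 0.0222] shift [-244.7  -27.9    3.6] turn [ 0.1 -0.  15.1] F [-1.1  0.5  6.4] w 0.009072609834014388
```

```bash
python3 -m pendant '[-4,-1,-2,0,0,1,0,-14,-2,-2,0,0,2.5,0,-27,-3,-2,0,0,4,0,-40,-4.5,-2,0,0,5.5,0,-54,-6,-2,0,0,7,0,-68,-8,-2,0,0,8.5,0,-82,-9.5,-2,0,0,10,0,-96,-11,-2,0,0,12,0,-110,-12.5,-2,0,0,13.5,0,-122,-14,-2,0,0,15,0]'
python3 -c "
from go import *
an=np.load('an.npz');x=np.append(an['ax'],0);o=np.append(an['org'],0);z=np.array([0,0,1.]);y=np.cross(z,x);R=np.stack([-x,y,-z],1)
delta(o+x*(-.09-.076)+[0,0,.0185],R)"
```

```text
t: 17.42
position: [0.568, 0.1585, 0.0227]
orientation: [[-0.034, 0.999, -0.0], [0.999, 0.034, -0.0], [-0.0, -0.0, -1.0]]
ft_force: [-0.4, 0.7, -3.3]
grip_width: 0.009
t 17.42 pos [0.568  0.1585 0.0227] shift [-119.8   19.4    4.2] turn [-0.   0.  -0.1] F [-0.4  0.7 -3.3] w 0.008953970802064812
```

```bash
python3 -m pendant '[-8,3,0,0,0,0,0,-22,6,0,0,0,0,0,-38,9,0,0,0,0,0,-54,11,0,0,0,0,0,-70,13,0,0,0,0,0,-86,15,0,0,0,0,0,-100,17,0,0,0,0,0,-112,19,0,0,0,0,0,-120,19.5,0,0,0,0,0,-120,19.5,0,0,0,0,0]'
python3 - <<'E'
from h import *
from workcell import *
for n in("wrist","side","top"):
    d=camera(n);np.savez(f"pics/{n}9.npz",**d)
f=np.load("pics/side9.npz")["frame"][110:330,200:500,::-1];g=np.load("pics/wrist9.npz")["frame"][:,:,::-1]
cv2.imwrite("pics/t9.png",np.vstack([cv2.resize(f,(400,293)),cv2.resize(g,(400,250))]))
E
python3 pose.py pics/wrist9.npz '[.594,-.0365]' -88
```

```text
t: 18.25
position: [0.5923, 0.0395, 0.0228]
orientation: [[-0.036, 0.999, 0.0], [0.999, 0.036, -0.0], [-0.0, 0.0, -1.0]]
ft_force: [0.1, 0.7, -2.8]
grip_width: 0.0089
n 0 0 0 1108 411 ang [ nan  nan 1.05] y0 [nan nan 1.3] endx None frontx -50.2
n 0 0 0 0 0 ang [nan nan nan] y0 [nan nan nan] endx None frontx None
n 0 0 0 0 0 ang [nan nan nan] y0 [nan nan nan] endx None frontx None
origin [nan nan] yaw nanpose.py:16: RuntimeWarning: Mean of empty slice
  g=g+(dx*x+dy*y)/1000; a+=np.nanmean(ang[:2])
  return _methods._mean(a, axis=axis, dtype=dtype,
  ret = ret.dtype.type(ret / rcount)
```

View pics/t9.png

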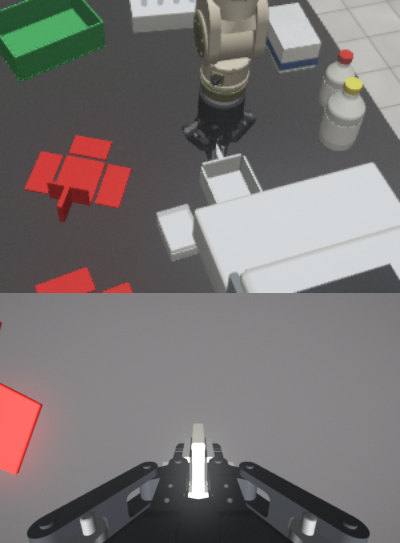

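The tray is gripped at the lane mouth, with the box beside the tray and all walls upright. The wrist camera looks backwards from this side, so I'll release, flip the tool 180° (camera then faces the lane) and tilt to regrip.

```bash
python3 -m pendant '[0,0,2,0,0,0,0,0,0,2,0,0,0,0.5,0,0,2,0,0,0,0.5,0,0,2,0,0,0,0.5,20,0,-38,0,0,0,0.5,40,0,-70,0,0,0,0.5,60,0,-90,0,0,-7,0.5,70,0,-100,0,0,-14,0.5,70,0,-100,0,0,-21,0.5,70,0,-100,0,0,-28,0.5]'
python3 -m pendant '[0,0,0,0,0,-7,0.5,0,0,0,0,0,-14,0.5,0,0,0,0,0,-21,0.5,0,0,0,0,0,-28,0.5,0,0,0,0,0,-35,0.5,0,0,0,0,0,-42,0.5,0,0,0,0,0,-49,0.5,0,0,0,0,0,-56,0.5,0,0,0,0,0,-63,0.5,0,0,0,0,0,-70,0.5]'
python3 -m pendant '[0,0,0,0,0,-7,0.5,0,0,0,0,0,-14,0.5,0,0,0,0,0,-21,0.5,0,0,0,0,0,-28,0.5,0,0,0,0,0,-35,0.5,0,0,0,0,0,-42,0.5,0,0,0,0,0,-49,0.5,0,0,0,0,0,-56,0.5,0,0,0,0,0,-63,0.5,0,0,0,0,0,-70,0.5]'
python3 -c "
from go import *
an=np.load('an.npz');x=np.append(an['ax'],0);o=np.append(an['org'],0);z=np.array([0,0,1.]);y=np.cross(z,x)
print(np.round(get_obs()['joint_positions'],2))
c=camera('wrist');T=np.eye(4);C=np.array(get_obs()['orientation']);print('cam in tool',(C.T@(-c['R'].T@c['t']-get_obs()['position'])).round(3),'axis',(C.T@c['R'][2]).round(2))
e=np.radians(25);zt=np.cos(e)*x-np.sin(e)*z;yt=-y;R=np.stack([np.cross(yt,zt),yt,zt],1)
delta(o+x*(-.09-.085-.07)+[0,0,.10],R)"
```

```text
t: 19.23
position: [0.5901, 0.1127, 0.1245]
orientation: [[-0.51, 0.86, 0.003], [0.86, 0.51, 0.0], [-0.001, 0.003, -1.0]]
ft_force: [0.4, -0.6, -0.3]
grip_width: 0.0427
t: 20.07
position: [0.5893, 0.1116, 0.1229]
orientation: [[-0.983, -0.183, 0.0], [-0.183, 0.983, 0.0], [-0.0, -0.0, -1.0]]
ft_force: [0.0, 0.9, 0.4]
grip_width: 0.0427
t: 20.9
position: [0.5893, 0.1116, 0.1229]
orientation: [[-0.164, -0.986, 0.0], [-0.986, 0.164, 0.0], [-0.0, -0.0, -1.0]]
ft_force: [-0.3, -0.5, -0.3]
grip_width: 0.0426
[ 0.05  0.41 -0.08  1.08 -0.   -1.35]
cam in tool [ 0.069  0.001 -0.142] axis [-0.27 -0.    0.96]
t 20.95 pos [0.5893 0.1116 0.1229] shift [-6.7  1.7 22.9] turn [  6.3  64.8 -10. ] F [-0.5  0.1  0.1] w 0.042728639153999354
```

```bash
python3 -m pendant '[0,0,0,0.6,6.5,-1,0.5,0,0,0,1.3,13,-2,0.5,0,0,0,1.9,19.5,-3,0.5,0,0,0,2.5,26,-4,0.5,0,0,0,3.1,32.5,-5,0.5,0,0,0,3.8,39,-6,0.5,0,0,0,4.4,45.5,-7,0.5,0,0,0,5,52,-8,0.5,0,0,0,5.7,58.5,-9,0.5,0,0,0,6.3,64.8,-10,0.5]'
python3 - <<'E'
from go import *
from h import *
print(np.round(get_obs()['joint_positions'],2))
c=camera("wrist");np.savez("pics/w10.npz",**c);cv2.imwrite("pics/w10.png",c["frame"][:,:,::-1])
an=np.load('an.npz');x=np.append(an['ax'],0);o=np.append(an['org'],0);z=np.array([0,0,1.]);y=np.cross(z,x)
e=np.radians(25);zt=np.cos(e)*x-np.sin(e)*z;yt=-y;R=np.stack([np.cross(yt,zt),yt,zt],1)
delta(o+x*(-.09-.085-.07)+[0,0,.10],R)
E
```

```text
t: 21.78
position: [0.5901, 0.1128, 0.1235]
orientation: [[0.007, -1.0, 0.026], [-0.419, -0.026, -0.908], [0.908, -0.005, -0.419]]
ft_force: [-0.2, -0.1, -0.7]
grip_width: 0.0428
[ 0.47  0.94  0.34  1.72 -0.96 -0.72]
t 21.83 pos [0.5867 0.1126 0.1146] shift [-15.7  -2.4   0.7] turn [ 0.7 -0.9  0.5] F [ -4.6  -0.7 -10.3] w 0.04294504664979423
```

View pics/w10.png

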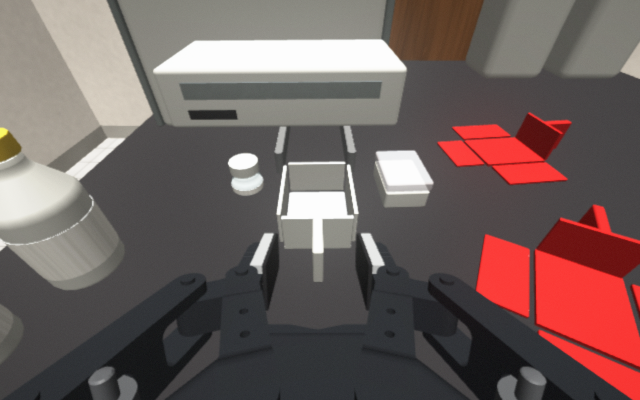

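The wrist view shows the tray at (318,205) facing the lane, the guides at (282,148) and (349,146), the jar at (245,175) and the box at (402,178), with all walls upright. Measuring guides and tray in the analyser frame.

```bash
cat > an.py <<'E'
from h import *
import sys
c=np.load(sys.argv[1]);W=world(c);Z=W[...,2];an=np.load('an.npz')
T=(W[...,:2]-an['org'])@np.stack([an['ax'],an['ay']],1)*1000;X,Y=T[...,0],T[...,1];w=white(c,50)
def rep(n,s):
    if s.sum()<15: print(n,s.sum());return
    l=fitline(T[s]);print(n,s.sum(),'ang',np.degrees(np.arctan2(l[1],l[0])).round(2),'mid',l[2:].round(1),'X',np.percentile(X[s],[2,98]).round(1),'Y',np.percentile(Y[s],[2,50,98]).round(1),'z',np.percentile(Z[s]*1000,[5,50,95]).round(1))
for sg in(1,-1): rep('guide top',(abs(Z-.035)<.004)&(abs(Y-sg*53)<10)&(X>5)&(X<150))
for sg in(1,-1): rep('guide inner face',(Z>.008)&(Z<.03)&(abs(Y-sg*47)<8)&(X>10)&(X<150))
o=float(sys.argv[2])
for sg in(1,-1): rep('tray wall',w&(abs(Z-.05)<.004)&(abs(Y-sg*40)<10)&(abs(X-o)<38))
rep('end',w&(abs(Z-.05)<.004)&(abs(X-o-50)<14)&(abs(Y)<30))
rep('front',w&(abs(Z-.05)<.004)&(abs(X-o+48)<8)&(abs(Y)<33)&(abs(Y)>8))
rep('fin',w&(abs(Z-.05)<.005)&(X<o-54)&(X>o-100)&(abs(Y)<12))
rep('jar',(abs(Y-93)<30)&(abs(X+35)<35)&(Z>.03)&(Z<.06));rep('box',(abs(Y+117)<40)&(abs(X+30)<50)&(Z>.03)&(Z<.06))
rep('lip',(abs(Z-.15)<.004)&(X<10)&(X>-10)&(Y>-100)&(Y<180))
E
python3 an.py pics/w10.npz -90
```

```text
guide top 218 ang -0.11 mid [42.9 54.4] X [ 5.9 86. ] Y [49.1 54.5 60.6] z [32.6 34.5 35.2]
guide top 223 ang 0.2 mid [ 42.6 -50.4] X [ 5.4 87.4] Y [-56.5 -50.4 -45. ] z [32.8 34.4 35.1]
guide inner face 94 ang 0.06 mid [52.2 49.1] X [ 12.9 120.1] Y [48.9 49.1 49.3] z [ 9.  18.3 28.5]
guide inner face 96 ang 0.12 mid [ 62.8 -44.9] X [ 12.1 129.3] Y [-45.1 -45.  -44.7] z [ 9.3 18.8 28.6]
tray wall 163 ang -0.06 mid [-100.2   39.2] X [-126.8  -54.7] Y [37.5 39.2 41.4] z [47.6 49.5 50.3]
tray wall 164 ang 0.05 mid [-93.8 -39.1] X [-126.3  -54.3] Y [-41.3 -39.1 -37.5] z [47.3 49.3 50.1]
end 184 ang -89.96 mid [-45.2   0.1] X [-46.6 -41.5] Y [-28.3  -2.5  28.2] z [46.2 48.8 50.1]
front 261 ang 89.56 mid [-142.5   -2.7] X [-144.1 -138.8] Y [-31.5   9.6  31.7] z [46.5 49.  50.3]
fin 388 ang -0.36 mid [-167.2   -0. ] X [-185.2 -144.9] Y [-4.7 -0.   4.7] z [47.3 49.3 50.3]
jar 613 ang -70.2 mid [-38.9  94.5] X [-48.8 -15.2] Y [ 78.5  94.7 112.9] z [31.8 44.1 45.1]
box 1824 ang 8.71 mid [ -47.9 -109.6] X [-77.2  -3.9] Y [-138.4 -109.6  -83.5] z [32.3 40.3 41.1]
lip 1237 ang -89.99 mid [ 4.6 41.2] X [1.7 9.5] Y [-94.1  40.8 174.7] z [146.2 148.4 149.8]
```

```bash
python3 -c "
from go import *
an=np.load('an.npz');org=an['org']+.0018*an['ax']+.002*an['ay'];np.savez('an.npz',ax=an['ax'],ay=an['ay'],org=org)
x=np.append(an['ax'],0);o=np.append(org,0);z=np.array([0,0,1.]);y=np.cross(z,x)
e=np.radians(25);zt=np.cos(e)*x-np.sin(e)*z;yt=-y;R=np.stack([np.cross(yt,zt),yt,zt],1)
g=o+x*(-.1815)-.002*y+.037*z+zt*.019
delta(g-.06*zt,R);delta(g,R)"
```

```text
t 21.83 pos [0.5867 0.1126 0.1146] shift [-45.9  -3.3  45. ] turn [ 0.7 -0.9  0.5] F [ -4.6  -0.7 -10.3] w 0.04294504664979423
t 21.83 pos [0.5867 0.1126 0.1146] shift [-46.8  -4.  105. ] turn [ 0.7 -0.9  0.5] F [ -4.6  -0.7 -10.3] w 0.04294504664979423
```

```bash
python3 -m pendant '[-8,-1,8,0.2,-0.3,0.2,0.5,-18,-2,18,0.5,-0.6,0.3,0.5,-28,-3,28,0.7,-0.9,0.5,0.5,-36,-3,36,0.7,-0.9,0.5,0.5,-42,-3,42,0.7,-0.9,0.5,0.5,-44,-3,43,0.7,-0.9,0.5,0.5,-44,-3,43,0.7,-0.9,0.5,0.5,-44,-3,43,0.7,-0.9,0.5,0.5,-44,-3,43,0.7,-0.9,0.5,0.5,-44,-3,43,0.7,-0.9,0.5,0.5]'
cat > g.py <<'E'
from go import *
import sys
an=np.load('an.npz');x=np.append(an['ax'],0);o=np.append(an['org'],0);z=np.array([0,0,1.]);y=np.cross(z,x)
e=np.radians(25);zt=np.cos(e)*x-np.sin(e)*z;yt=-y;R=np.stack([np.cross(yt,zt),yt,zt],1)
X,Y,h=map(float,sys.argv[1:4])
delta(o+x*X/1e3+y*Y/1e3+h/1e3*z+zt*.019,R)
E
python3 g.py -181.5 -2 37
```

```text
t: 22.67
position: [0.593, 0.0913, 0.0655]
orientation: [[0.001, -0.999, 0.034], [-0.437, -0.031, -0.899], [0.899, -0.014, -0.437]]
ft_force: [0.2, 0.3, -0.6]
grip_width: 0.0426
t 22.67 pos [0.593  0.0913 0.0655] shift [-8.6  3.6 65.7] turn [-0.1  0.9 -0.8] F [ 0.2  0.3 -0.6] w 0.04260181349771506
```

```bash
python3 -m pendant '[-3,1,12,0,0.5,-0.4,0.5,-6,2,26,0,0.9,-0.8,0.5,-9,3.5,40,0,0.9,-0.8,0.5,-9,3.5,52,0,0.9,-0.8,0.5,-9,3.5,61,0,0.9,-0.8,0.5,-9,3.5,65.5,0,0.9,-0.8,0.5,-9,3.5,65.5,0,0.9,-0.8,0.5,-9,3.5,65.5,0,0.9,-0.8,0.5,-9,3.5,65.5,0,0.9,-0.8,0.5,-9,3.5,65.5,0,0.9,-0.8,0.5]'
python3 g.py -181.5 -2 37
python3 - <<'E'
from h import *
from workcell import *
c=camera("wrist");np.savez("pics/w11.npz",**c)
E
python3 an.py pics/w11.npz -96
```

```text
t: 23.5
position: [0.5917, 0.0366, 0.0284]
orientation: [[0.016, -0.999, 0.034], [-0.422, -0.038, -0.906], [0.906, -0.0, -0.423]]
ft_force: [0.0, -0.2, 0.5]
grip_width: 0.0424
t 23.5 pos [0.5917 0.0366 0.0284] shift [0.8 0.  0.3] turn [-0.1  0.   0. ] F [ 0.  -0.2  0.5] w 0.042404977450745805
guide top 466 ang 0.1 mid [64.8 51.4] X [  6.4 144.7] Y [46.7 51.4 57.9] z [32.5 34.6 35.1]
guide top 460 ang 0.11 mid [ 65.4 -52.1] X [  7.1 145.7] Y [-58.2 -52.  -47.1] z [32.5 34.5 34.9]
guide inner face 285 ang 0.09 mid [71.2 46.9] X [ 13.7 146.2] Y [46.6 46.9 47.1] z [ 9.3 19.5 28.8]
guide inner face 229 ang 0.11 mid [ 77.5 -47.1] X [ 13.1 145.6] Y [-47.4 -47.2 -46.9] z [ 9.7 20.5 28.8]
tray wall 414 ang 0.12 mid [-101.    36.5] X [-132.8  -59.9] Y [35.2 36.5 38.9] z [46.6 49.3 49.9]
tray wall 412 ang 0.0 mid [-101.7  -41. ] X [-132.9  -60.9] Y [-43.4 -40.9 -39.6] z [46.6 49.2 49.9]
end 414 ang -89.94 mid [-47.    0.6] X [-48.4 -44.4] Y [-28.6   0.7  29. ] z [46.2 48.5 49.8]
front 817 ang -89.89 mid [-144.4   -1.2] X [-145.8 -140.7] Y [-32.   8.  32.] z [46.4 49.1 50. ]
fin 1199 ang 0.35 mid [-172.    -2.3] X [-187.2 -151.1] Y [-7.1 -2.4  2.5] z [46.9 49.2 50. ]
jar 1285 ang -67.14 mid [-42.7  90.4] X [-50.8 -17. ] Y [ 75.9  91.  109.8] z [31.5 43.5 45. ]
box 3708 ang 18.89 mid [ -53.  -110.5] X [-79.1  -7.4] Y [-140.1 -110.5  -85.4] z [31.7 40.2 40.9]
lip 0
```

```bash
python3 -m pendant '[0,0,0,0,0,0,0,0,0,0,0,0,0,0,0,0,0,0,0,0,0,0,0,0,0,0,0,0,0,0,0,0,0,0,0,0,0,0,0,0,0,0,0,0,0,0,0,0,0,-1,0,0,0,0,0,2.1,-2.3,4.5,0,0,0,0,5.1,-2.3,10.9,0,0,0,0,9.3,-2.3,19.9,0,0,0,0]'
python3 g.py -159.5 0 37
python3 - <<'E'
from h import *
from workcell import *
c=camera("wrist");np.savez("pics/w12.npz",**c)
E
python3 an.py pics/w12.npz -75
```

```text
t 23.55 pos [0.5916 0.0366 0.0283] shift [10.2 -2.  20.2] turn [-0.1  0.   0. ] F [-0.1 -0.4 -0.7] w 0.042773366978646914
guide top 471 ang -0.05 mid [64.6 51.6] X [  5.7 143.4] Y [46.8 51.6 57.9] z [32.5 34.5 35.1]
guide top 458 ang 0.01 mid [ 65.5 -52.1] X [  6.4 145.8] Y [-58.2 -52.1 -47.1] z [32.4 34.5 35. ]
guide inner face 284 ang 0.06 mid [91.9 46.9] X [ 12.7 146.6] Y [46.6 46.9 47.1] z [ 9.  19.6 29. ]
guide inner face 230 ang 0.09 mid [ 77.  -47.1] X [ 14.9 145.6] Y [-47.4 -47.1 -46.9] z [ 9.7 20.5 29.2]
tray wall 311 ang -1.18 mid [-85.1  36.4] X [-112.1  -46.5] Y [31.4 36.3 39. ] z [46.5 49.2 50. ]
tray wall 336 ang 2.31 mid [-84.1 -40.7] X [-112.2  -45.8] Y [-43.4 -40.5 -31. ] z [46.6 49.3 49.9]
end 0
front 0
fin 1108 ang 6.09 mid [-158.    -1.7] X [-174.  -141.2] Y [-10.9  -1.8  10.8] z [46.8 49.2 50. ]
jar 1283 ang -64.24 mid [-42.7  90.5] X [-50.7 -17.5] Y [ 75.8  91.  109.9] z [31.5 43.5 45. ]
box 3698 ang 19.36 mid [ -52.9 -110.3] X [-79.2  -7.3] Y [-140.  -110.4  -85.5] z [31.8 40.2 40.9]
lip 0validation failed for argument at $...
```

Refused: I typed 11 rows. Retyping with 10.

```bash
python3 -m pendant '[0,0,0,0,0,0,0,0,0,0,0,0,0,0,0,0,0,0,0,0,0,0,0,0,0,0,0,0,0,0,0,0,0,0,0,0,0,0,0,0,0,0,0,-1,0,0,0,0,0,2.1,-2.3,4.5,0,0,0,0,5.1,-2.3,10.9,0,0,0,0,9.3,-2.3,19.9,0,0,0,0]' 
python3 g.py -159.5 0 37
python3 - <<'E'
from h import *
from workcell import *
c=camera("wrist");np.savez("pics/w12.npz",**c)
E
python3 an.py pics/w12.npz -75
```

```text
t: 24.43
position: [0.595, 0.0142, 0.0281]
orientation: [[0.016, -0.999, 0.035], [-0.422, -0.038, -0.906], [0.906, -0.0, -0.423]]
ft_force: [-0.2, 2.5, 1.9]
grip_width: 0.0086
t 24.43 pos [0.595  0.0142 0.0281] shift [ 0.8  0.5 -0.2] turn [-0.2 -0.   0. ] F [-0.2  2.5  1.9] w 0.008649294659965482
guide top 508 ang 0.05 mid [60.4 51.6] X [  7.3 132.1] Y [46.7 51.6 57.9] z [32.4 34.5 35.1]
guide top 511 ang 0.26 mid [ 60.2 -52.1] X [  6.4 132.7] Y [-58.3 -52.1 -47.2] z [32.5 34.5 35. ]
guide inner face 272 ang 0.06 mid [76.1 46.9] X [ 19.1 144.1] Y [46.6 46.9 47.1] z [ 9.8 20.5 29.1]
guide inner face 263 ang 0.1 mid [ 81.1 -47.2] X [ 24.6 147.5] Y [-47.4 -47.1 -46.9] z [ 9.1 20.1 29.1]
tray wall 422 ang 0.39 mid [-80.3  39. ] X [-111.8  -39.8] Y [37.5 39.  41.5] z [46.9 49.3 49.9]
tray wall 422 ang 0.26 mid [-80.5 -38.6] X [-111.8  -39.7] Y [-41.  -38.5 -37.1] z [46.7 49.2 50. ]
end 401 ang -89.59 mid [-25.    8.7] X [-26.2 -22.5] Y [-28.5  -0.1  29. ] z [46.3 48.5 49.8]
front 829 ang -89.38 mid [-122.3    0.2] X [-123.6 -118.5] Y [-31.8   8.2  32. ] z [46.4 48.9 49.9]
fin 1918 ang 1.03 mid [-153.1   -0.2] X [-174.1 -130.9] Y [-10.4  -0.2  10.1] z [46.2 49.3 52.7]
jar 1523 ang -65.23 mid [-42.2  90.3] X [-50.6 -17. ] Y [ 75.9  91.  109.9] z [31.4 43.9 45. ]
box 4554 ang 19.04 mid [ -52.7 -110.2] X [-79.1  -7.4] Y [-140.2 -110.3  -85.4] z [31.8 40.2 40.9]
lip 0
```

```bash
python3 -m pendant '[2.5,0,5.4,0,0,0,0,6.8,0,14.5,0,0,0,0,11.8,0,25.4,0,0,0,0,16.9,0,36.3,0,0,0,0,22,0,47.1,0,0,0,0,27,0,58,0,0,0,0,32.1,0,68.9,0,0,0,0,37.2,0,79.8,0,0,0,0,41.4,0,88.8,0,0,0,0,44.4,0,95.2,0,0,0,0]' 
python3 g.py -54.5 0 37
python3 - <<'E'
from h import *
from workcell import *
c=camera("wrist");np.savez("pics/w13.npz",**c)
E
python3 an.py pics/w13.npz 30|grep -v -e jar -e box
```

```text
t: 25.32
position: [0.598, -0.0922, 0.0281]
orientation: [[0.016, -0.999, 0.032], [-0.422, -0.036, -0.906], [0.906, 0.0, -0.423]]
ft_force: [-0.8, 3.4, 0.2]
grip_width: 0.0086
t 25.32 pos [ 0.598  -0.0922  0.0281] shift [ 0.3 -0.3 -1.5] turn [-0. -0.  0.] F [-0.8  3.4  0.2] w 0.008632983324651691
guide top 843 ang 0.34 mid [36.8 52.2] X [ 5.7 77.1] Y [47.  52.2 57.8] z [33.7 34.5 35.2]
guide top 793 ang 0.01 mid [ 37.  -53.1] X [ 5.6 77.8] Y [-58.4 -53.1 -48.2] z [33.7 34.4 35.1]
guide inner face 0
guide inner face 0
tray wall 373 ang 0.27 mid [18.8 38.1] X [-7.1 50.1] Y [36.7 38.  40.6] z [46.7 49.3 50. ]
tray wall 378 ang 0.07 mid [ 10.7 -39.4] X [-7.5 51.1] Y [-41.9 -39.3 -38.1] z [46.7 49.3 49.9]
end 0
front 818 ang -89.5 mid [-15.8  -0.7] X [-17.3 -12.2] Y [-31.9   8.1  32. ] z [46.3 49.  50. ]
fin 1736 ang -0.86 mid [-46.2  -0.8] X [-66.  -25.5] Y [-11.1  -0.6   9.5] z [46.1 49.3 52.5]
lip 0
```

```bash
python3 -m pendant '[3.4,-0.5,7.3,0,0,0,0,7.2,-0.5,15.4,0,0,0,0,11,-0.5,23.6,0,0,0,0,14.8,-0.5,31.7,0,0,0,0,18.6,-0.5,39.9,0,0,0,0,22,-0.5,47.1,0,0,0,0,24.5,-0.5,52.6,0,0,0,0,26.2,-0.5,56.2,0,0,0,0,27.5,-0.5,58.9,0,0,0,0,28.3,-0.5,60.7,0,0,0,0]' 
python3 g.py 17 0 37
python3 -m pendant '[0.4,0,0.9,0,0,0,0,0.8,0,1.8,0,0,0,0,1.1,0,2.3,0,0,0,0,1.3,0,2.7,0,0,0,0,1.5,0,3.2,0,0,0,0,1.7,0,3.6,0,0,0,0,1.7,0,3.6,0,0,0,0,1.7,0,3.6,0,0,0,0,1.7,0,3.6,0,0,0,0,1.7,0,3.6,0,0,0,0]'
python3 g.py 17 0 37
python3 - <<'E'
from h import *
from workcell import *
c=camera("wrist");np.savez("pics/w14.npz",**c);cv2.imwrite("pics/w14.png",c["frame"][:,:,::-1])
E
python3 an.py pics/w14.npz 101|grep -v -e jar -e box
```

```text
t: 26.2
position: [0.6012, -0.1581, 0.0281]
orientation: [[0.016, -0.999, 0.033], [-0.422, -0.037, -0.906], [0.906, 0.001, -0.422]]
ft_force: [-0.4, 3.5, 1.2]
grip_width: 0.0093
t 26.2 pos [ 0.6012 -0.1581  0.0281] shift [2.6 0.6 3.5] turn [-0.1 -0.   0.1] F [-0.4  3.5  1.2] w 0.009327600148994381
t: 27.03
position: [0.6016, -0.1607, 0.0281]
orientation: [[0.017, -0.999, 0.035], [-0.423, -0.039, -0.905], [0.906, 0.001, -0.423]]
ft_force: [-1.7, 9.4, 2.7]
grip_width: 0.0089
t 27.03 pos [ 0.6016 -0.1607  0.0281] shift [1.5 1.  1.1] turn [-0.2  0.   0.1] F [-1.7  9.4  2.7] w 0.008881811030876667
guide top 1287 ang -4.85 mid [21.7 51.8] X [ 6.  39.9] Y [46.5 51.9 57.9] z [32.6 34.4 35.2]
guide top 1326 ang 3.93 mid [ 21.7 -52.5] X [ 6.  40.1] Y [-58.6 -52.6 -47.3] z [32.3 34.3 35.2]
guide inner face 594 ang 0.03 mid [31.2 46.6] X [18.1 59.6] Y [40.1 46.6 47. ] z [ 9.2 19.4 29. ]
guide inner face 602 ang 0.16 mid [ 41.1 -47.4] X [17.5 60.1] Y [-47.7 -47.4 -40.1] z [ 9.2 19.6 28.9]
tray wall 0
tray wall 0
end 0
front 0
fin 1267 ang -27.0 mid [14.1  1.2] X [ 2.3 26.2] Y [-10.2   0.1  10.7] z [45.8 49.3 52.7]
lip 0
```

View pics/w14.png

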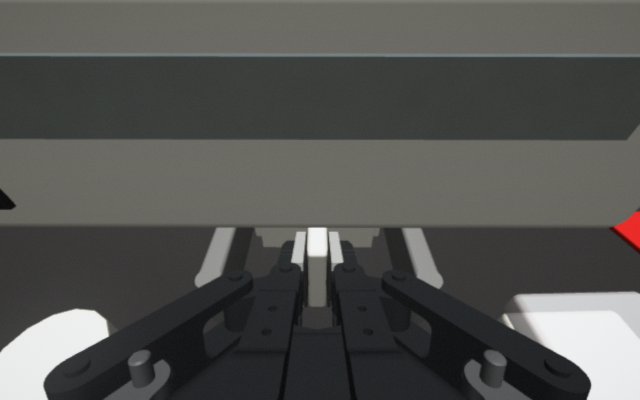

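The fin is centred between the guides at (317,250) and sits inside the lip. The force rising from 3.5 to 9.4 N suggests contact with the stop. A little more push to confirm, then measure the front wall.

```bash
python3 -m pendant '[0.4,0,0.9,0,0,0,0,0.8,0,1.8,0,0,0,0,0.8,0,1.8,0,0,0,0,0.8,0,1.8,0,0,0,0,0.8,0,1.8,0,0,0,0,0.8,0,1.8,0,0,0,0,0.8,0,1.8,0,0,0,0,0.8,0,1.8,0,0,0,0,0.8,0,1.8,0,0,0,0,0.8,0,1.8,0,0,0,0]'
python3 g.py 17 0 37
cat > fr.py <<'E'
from h import *
from workcell import *
import sys
c=camera("wrist");np.savez("pics/%s.npz"%sys.argv[1],**c)
W=world(c);Z=W[...,2];an=np.load('an.npz');T=(W[...,:2]-an['org'])@np.stack([an['ax'],an['ay']],1)*1000;X,Y=T[...,0],T[...,1]
for lo,hi in((-36,-12),(12,36)):
  for z0,z1 in((.015,.03),(.03,.046)):
    s=(Y>lo)&(Y<hi)&(Z>z0)&(Z<z1)&(X>35)&(X<75)&white(c,40)
    if s.sum()>10: print('front face',lo,z0,s.sum(),np.percentile(X[s],[10,50,90]).round(1),'Y',np.percentile(Y[s],[1,99]).round(1))
E
python3 fr.py w15
```

```text
t: 27.92
position: [0.6019, -0.1608, 0.0281]
orientation: [[0.019, -0.999, 0.037], [-0.424, -0.041, -0.905], [0.906, 0.001, -0.424]]
ft_force: [-5.3, 22.7, 6.5]
grip_width: 0.0085
t 27.92 pos [ 0.6019 -0.1608  0.0281] shift [1.4 1.2 1. ] turn [-0.3  0.1  0.2] F [-5.3 22.7  6.5] w 0.008529072655705154
front face -36 0.015 248 [51.7 52.3 52.9] Y [-35.3 -12.5]
front face 12 0.015 271 [51.7 52.2 52.8] Y [12.5 35.7]
```

Firm stop at 22.7 N. The front face at X=52.2 puts the tray at 102.2, square and centred. Releasing and backing out horizontally.

```bash
python3 -m pendant '[-0.8,0,-1.8,0,0,0,0,-0.8,0,-1.8,0,0,0,0.35,-0.8,0,-1.8,0,0,0,0.35,-0.8,0,-1.8,0,0,0,0.35,-0.8,0,-1.8,0,0,0,0.35,-0.8,0,-1.8,0,0,0,0.35,-3,0,-6.3,0,0,0,0.35,-6.3,0,-13.6,0,0,0,0.35,-10.6,0,-22.7,0,0,0,0.35,-16.9,0,-36.3,0,0,0,0.35]'
python3 -m pendant '[-6.3,0,-13.6,0,0,0,0.35,-12.7,0,-27,0,0,0,0.35,-19,0,-41,0,0,0,0.35,-25.4,0,-54.4,0,0,0,0.35,-30,0,-64,0,0,0,0.35,-32,0,-68,0,0,0,0.35,-32,0,-68,0,0,0,0.35,-32,0,-68,0,0,0,0.35,-32,0,-68,0,0,0,0.35,-32,0,-68,0,0,0,0.35]'
python3 fr.py w16
python3 an.py pics/w16.npz 102
python3 -c "
import numpy as np,cv2
cv2.imwrite('pics/w16.png',np.load('pics/w16.npz')['frame'][:,:,::-1])"
```

```text
t: 28.8
position: [0.5997, -0.1242, 0.0283]
orientation: [[0.015, -0.999, 0.032], [-0.422, -0.035, -0.906], [0.906, -0.0, -0.422]]
ft_force: [0.1, 0.2, -0.4]
grip_width: 0.0298
t: 29.63
position: [0.597, -0.0495, 0.0279]
orientation: [[0.015, -0.999, 0.032], [-0.422, -0.036, -0.906], [0.906, 0.0, -0.422]]
ft_force: [0.2, -0.2, 0.7]
grip_width: 0.0298
front face -36 0.015 362 [51.1 51.8 52.5] Y [-35.3 -12.4]
front face -36 0.03 440 [51.  51.8 52.6] Y [-35.4 -12.1]
front face 12 0.015 372 [50.7 51.5 52.2] Y [12.3 35.9]
front face 12 0.03 450 [50.7 51.5 52.4] Y [12.2 35.8]
guide top 715 ang 0.4 mid [46.  51.7] X [ 5.9 98.6] Y [46.7 51.7 57.8] z [32.6 34.5 35.1]
guide top 721 ang 0.13 mid [ 46.7 -52.2] X [ 6.2 99.5] Y [-58.4 -52.2 -47.2] z [32.6 34.4 34.9]
guide inner face 430 ang 0.1 mid [46.7 46.8] X [11.1 82.3] Y [39.5 46.7 47. ] z [ 8.9 19.4 28.9]
guide inner face 440 ang 0.03 mid [ 37.1 -47.2] X [11.7 91.9] Y [-47.5 -47.2 -39.5] z [ 9.5 19.7 29. ]
tray wall 9
tray wall 6
end 0
front 326 ang 89.98 mid [51.8  0.8] X [50.5 54.8] Y [-31.8  -8.3  31.7] z [46.2 48.6 49.8]
fin 338 ang 0.19 mid [23.8  0.3] X [ 9.1 46.1] Y [-4.5  0.3  5.1] z [46.  49.3 50. ]
jar 2680 ang 49.53 mid [-38.9  90.9] X [-50.5 -16.9] Y [ 75.8  90.5 109.8] z [31.8 44.1 45.1]
box 8912 ang 15.76 mid [ -51.8 -110.3] X [-78.8  -6.5] Y [-140.1 -110.3  -85.5] z [32.2 40.2 41. ]
lip 0
```

View pics/w16.png

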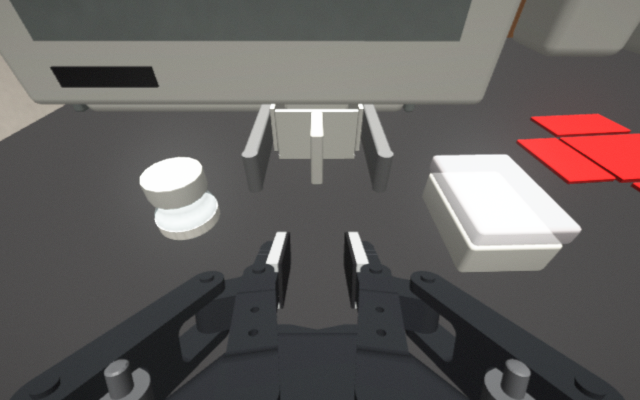

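```bash
python3 -c "
from workcell import *
print(get_obs()['ft_force'],close_job())"
```

```text
the job is handed in; nothing more can be done
[ 0.22709861 -0.32078529  0.79157761] None
```

The tray is home in the lane and the job is handed in at about 30 s of the 72 s. `close_job()` gives no verdict, so the result below rests on my own checks.

**What I did:** I folded the two side walls with the flat of the fingers. I then moved the tray by its fin to the lane mouth, regripped with a tilted tool, and slid it in until the stop pushed back with about 23 N. I let go and backed out.

**Last checks, in the analyser frame as corrected against the guides:**
- **Position:** tray origin at about x = 101.6 mm (home is 102), y ≈ +0.3 mm, square to within about 0.2°.
- **Flat:** fin and front-wall tops read about 49 mm, against 50 mm expected, so it sits flat.
- **Walls:** the side walls look upright in the last picture. The end wall is hidden under the overhang. It was upright before entry, and the tray could not sit this far in if it leaned outwards.
- **Jar and box:** they agree with earlier measurements within a few mm.
- **Vial:** it looked undisturbed when last seen, about 15 s before hand-in, and I did not look at it again. I never re-measured the rack or basket; the arm stayed away from both.
- **Robot:** no contact, with force readings under 1 N.

**What went wrong on the way:**
- My first pushes on the end wall slid the tray about 50 mm backwards instead of folding the wall. The gripper's knuckles flare outwards on that side, and turning the tool 90° fixed it.
- The first lane estimate from the top camera was about 2 mm off, which I corrected against the guides.
- One 11-row command was refused and retyped.

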